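Couple a canoe trailer's drawbar to the tow ball and latch it

ROBOT

A 6-joint arm with a two-finger parallel gripper is mounted at the origin on the work surface. World frame = base frame: x ahead of the robot, y to its left, z up, the work surface at z = 0. Lengths are in m, angles in rad, forces in N, time in s.
With the tool pointing down it reaches from about 0.35 to 0.85 m from the base axis. Payload 8.1 kg.
Tool frame: the origin (TCP) lies at the very end of the fingers, on their centre line; the grasp point (between the pads) lies 19 mm behind it; z points along the fingers, y is the line along which they close (so a half turn about z gives the same grasp; the last joint's range is limited). The gripper opens to 85 mm and grips with 20 to 120 N. Pads are 22 mm wide; open, the fingers measure 114 mm over their backs; the gripper's body (76 mm by 85 mm) begins 54 mm behind the grasp point. The pads swing forward as they close: fully open they stand 13 mm farther back than shut.
Start: joints at [-1.28, 0.13, 1.488, -0, 1.523, -0.085], TCP at [0.22, -0.558, 0.231] pointing down, gripper open.
Joint ranges: [-2.96, 2.96], [-0.89, 2.26], [0.02, 2.5], [-1.34, 4.48], [0, 2.73], [-2.66, 2.66]. Speed limits (rad/s): [2.39, 2.39, 2.79, 3.14, 3.14, 3.14].

INTERFACE

Orientations are given as a unit quaternion [w, x, y, z].
In Python, from bench import read_state, cams, robot gives the robot as it stands.
- The arm moves only by the tool move_arm, never from a script. Its argument "plan" is a list that holds one entry, the list of rows, each a list of 7 numbers: the shift along the tool's x, y, z in m, then the turn, a rotation vector about the tool's x, y, z in degrees, then the gripper command: -1 is shut, 1 is fully open, values between are in proportion. In form: [[[x, y, z, wx, wy, wz, hand], ...]]. A call has 1 to 5 rows; each row shifts and turns the commanded pose from where the row before left it, along the tool's axes as they then stand; what a row does not reach is not made up. A row lasts 1/10 s, in which the tool goes at most 50 mm and 8.59 degrees, less where a joint would pass 70% of its speed; a pose out of reach is approached as far as the arm can. A call with a gripper value outside its range is refused whole. The fingers move at their own pace and stop on an object; the grip force is fixed at half the most. Time passes only in rows, so rows that do not move let the fingers close. It gives the time, the measured TCP pose, the force, the opening and the grip force at its end, in the units of the state.
- read_state(): the state, without advancing time (a new reading comes with each control period).
- cams.camera(name): name is "scene" or "top"; returns a dict with "color" (384x512x3 uint8, red, green, blue), "z_map" (384x512 float32, m along the optical axis (not along the pixel's ray), 0 where there is no reading), "mtx" (3x3 intrinsics, pixels), "xyz" and "attitude" of the camera in the world. Camera axes: x right, y down, z forward; pixel columns grow to the right and rows downward; lengths in m; the calibration is good to about 2 mm. A picture is of the moment at which its call begins.
- robot.sign_off(): hands the job in; it is judged then, once.
The state is a dict: "time_s": time; "joint_positions": joint angles; "joint_velocities": joint speeds; "joint_torque": joint torques, N m; "tcp_pos": TCP position; "tcp_rot": TCP orientation; "force": force on the tool from outside, world axes, zero at the start; "wrist_torque": the same for the moment, N m; "finger_gap": opening from 0.0 (shut) to 1.0 (fully open); "grasp_force": force on a finger pad.
Only numpy, scipy, OpenCV 4.12 (cv2) and the standard library are available. Lean on these libraries where they do the work, as an engineer would, in place of code of your own. Each camera call takes 0.05 s, during which the arm holds its last target. There are 200 camera calls.

TASK

Couple the canoe-trailer drawbar to the tow ball on the steel stand: set its coupler over the ball and press it straight down, past its friction pads, until you feel it bottom on the ball, without ramming it. Then press the latch lever down, without forcing it, until it is fully shut, and leave the drawbar coupled with its prop foot standing on the bench and the other things on the bench where they are.

Things in the scene. Friction and masses are not known exactly. Their poses are not given: they have to be found in the camera images.
- stand: grey steel hitch stand, bolted down: foot plate 130 x 110 x 10 mm (origin: centre of its underside, z up), top plate 84 x 74 mm at 42 to 50 mm. A 50 mm steel tow ball stands on a threaded stem straight above the origin. The stem is locked at a height that differs each time and is not given: the ball's centre is 104 to 118 mm above the bench; feel for it.
- drawbar: loose canoe-trailer drawbar section, 0.6 to 0.85 kg, centre of mass about 55 mm behind the origin. Origin: centre of the ball socket (the ball's centre when home); x runs from the nose back along the tube, z up, y sideways. Head 62 mm wide, sleeve 48 mm wide from x = 64, 40 mm square tube to x = 218 mm. At the start it stands level: head on the block, foot on the bench.
- mouth (a point): centre of the coupler head's bottom opening, 20 mm below the drawbar's origin. The mouth is 54 mm wide (2 mm clearance round the ball). Cast aluminium head: flat parallel cheeks at y = +-31 mm, x = -12 to 64, z = -20 to 30 mm from the origin; nose to x = -31; a lip of 33 mm radius below z = -13 mm; domed crown at z = 35 mm.
- pads (a point): midway between two spring-loaded friction pads in the cheeks, 45 mm apart, 3 mm above the drawbar's origin. The ball meets them some 9 mm before home; the weight alone does not seat it. Counted from the drawbar hanging free in the hand, the force needed rises to 10 to 21 N and stays so until the coupler bottoms hard on the ball: once it has grown past 24 N it is home. It stays where it is left.
- latch (a joint): angle of the steel latch lever, rad: 0 = raised (open, slanting up and back at 43 degrees), 0.75 = right down on its hard stop (shut). Turns about a cross pin at x = 40, z = 22 mm of the drawbar. Stiff: stays where left, takes about 4 to 8 N on the grip, bends over 40 N. It swings a jaw in under the ball, which strikes the ball if the coupler is far from home.
- lever_grip (a point): middle of the upper face of the black rubber thumb grip (34 x 28 mm, 8 mm thick) at the end of the latch lever, 97 mm from the pin along the lever and 20 mm above it. Lever shut: at x = 137, z = 42 mm of the drawbar, face level. Lever open: at x = 97, z = 103 mm, face leaning 0.75 rad towards the nose.
- prop_foot (a point): middle of the underside of the prop leg's rubber-soled foot (44 x 84 mm), at x = 190, z = -104 mm of the drawbar. Once the coupled drawbar is let go its tail sinks by up to 14 mm until the foot stands on the bench.
- block: timber block under the coupler at the start, 64 (x) x 130 (y) x 84 mm, origin at the centre of its underside; fixed
- tape: bystander: roll of paper tape lying flat, 92 mm across, 24 mm high
- wrench: bystander: steel wrench lying flat, 170 mm long
- tin: bystander: aluminium tin, 100 mm across, 120 mm high
- squeeze: bystander: white squeeze bottle, 60 mm across, 160 mm high
- plane: bystander: wooden block plane, 160 mm long, about 60 mm high
- mallet: bystander: hammer lying flat, 280 mm long
- screws: bystander: open grey tray, 120 x 90 x 32 mm
- wear_cup: black plastic wear cup, fixed in the crown of the socket; its origin is the drawbar's. Its cone bears on the top of the ball when the coupler is home, and cracks when pressed on the ball with over 45 N.
Not all that is in view belongs to the job. Leave any pink look-alike of the stand alone.

How it is judged:
By the outcome, as a careful person would: the job done as asked, in the order asked, and still so for the second after the job is handed in, with the robot touching nothing.
It also fails if it takes over 67 s, if anything falls off the work surface, if the arm or the gripper's body presses on something with over 40 N, if the wrist force passes 120 N, or if a joint passes its speed limit or range.

## Working session

There is one attempt and no reset: what is moved stays moved. The work goes in short steps, Python scripts to look and compute and a tool call to move; the robot and the scene stay as the last step left them, time stands still between calls to the robot, and variables do not carry over. Pictures are saved under pics/ and viewed, at most 10 in all, crops included, and the job is handed in when it is done.

Besides the shell and the picture viewer there is one more tool, called as name(argument=value, ...) on one line, values as JSON. move_arm: Moves the arm, as the interface text tells. Its arguments: {"type":"object","properties":{"plan":{"type":"array","items":{"type":"array","items":{"type":"array","items":{"type":"number"}}}}},"required":["plan"]}

```bash
ls; mkdir -p pics; cat > h.py <<'E'
import numpy as np,cv2
from bench import read_state,cams,robot
from scipy.spatial.transform import Rotation as R
def get(n):
    c=cams.camera(n);q=np.array(c['attitude'],float)
    c['R']=q if q.shape==(3,3) else R.from_quat(q[[1,2,3,0]]).as_matrix()
    z=c['z_map'];K=c['mtx'];v,u=np.mgrid[:z.shape[0],:z.shape[1]]
    P=np.stack([(u-K[0,2])/K[0,0]*z,(v-K[1,2])/K[1,1]*z,z],-1)
    c['W']=P@c['R'].T+np.array(c['xyz']);c['W'][z==0]=np.nan
    return c
E
python3 - <<'E'
from h import *
for n in('top','scene'):
    c=get(n);np.savez(f'{n}.npz',W=c['W'],col=c['color'],mtx=c['mtx'],R=c['R'],xyz=c['xyz'])
    cv2.imwrite(f'pics/{n}.png',cv2.resize(c['color'][:,:,::-1],(800,600),interpolation=cv2.INTER_CUBIC))
    print(n,c['xyz'],c['attitude'],c['mtx'])
s=read_state();print(s)
E
```

```text
pics
top [0.41475711 0.00978453 1.1925605 ] [-0.02646796  0.70889151 -0.70380725  0.03778409] [[369.82771716   0.         262.15683049]
 [  0.         369.82771716 194.92710606]
 [  0.           0.           1.        ]]
scene [1.20594798 0.20931835 1.12563581] [-0.17908208  0.55309056  0.7754848  -0.24625955] [[356.80256011   0.         254.27133824]
 [  0.         356.80256011 191.9484509 ]
 [  0.           0.           1.        ]]
{'time_s': 0.1, 'joint_positions': array([-1.28040025e+00,  1.31105064e-01,  1.48917649e+00, -2.92931130e-05,
        1.52298591e+00, -8.54100170e-02]), 'joint_velocities': array([ 1.13899272e-03, -2.49945439e-03, -2.91624138e-03,  3.10496742e-05,
       -1.09657783e-03,  1.08296918e-03]), 'joint_torque': array([ 2.30754100e-03, -5.70950532e+01, -5.01940691e+01,  3.24962525e-05,
        8.17050110e-03, -6.61627254e-06]), 'tcp_pos': array([ 0.22007685, -0.55765045,  0.23033437]), 'tcp_rot': array([-8.31512436e-04,  9.82397626e-01,  1.86799901e-01, -1.00230317e-04]), 'force': array([ 0.52963551, -0.75528664, -0.97515409]), 'wrist_torque': array([-0.04278289, -0.04451377,  0.05960638]), 'grasp_force': 0.0, 'finger_gap': 1.000868483362696}
```

View pics/top.png

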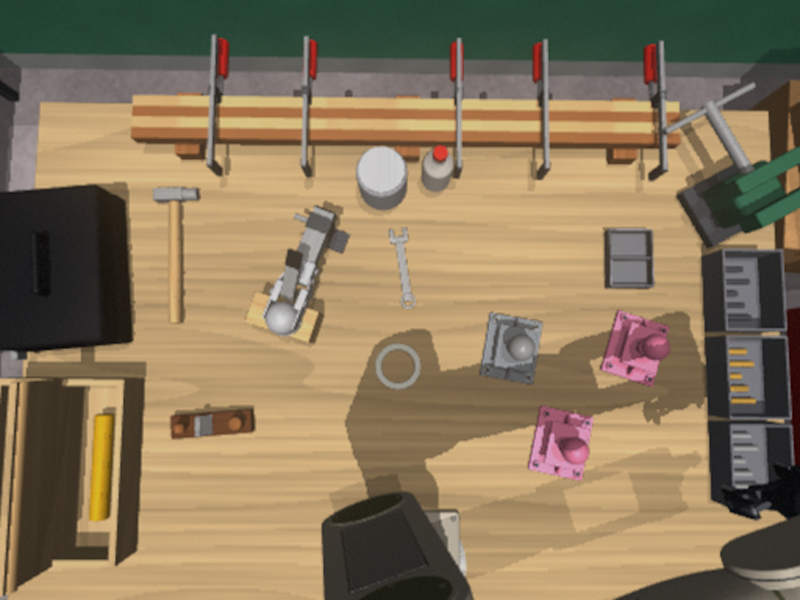

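View pics/scene.png

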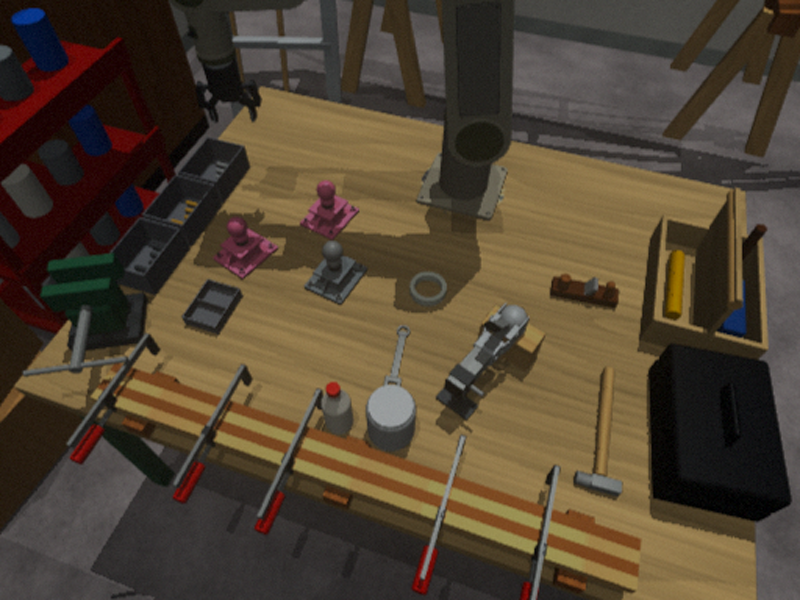

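Top view: the loose drawbar lies at (295,270) with its crown at (281,317). There are three stand candidates: grey at (512,347), pink at (637,347) and pink at (561,442). The description says grey, so I choose (512,347). The tin at (382,180) and bottle at (437,168) are tall and near the carry path. I'll measure next and check with a close crop.

```bash
cat > m.py <<'E'
from h import *
D={n:np.load(n+'.npz') for n in('top','scene')}
def ray_to(d,u,v,z):
    K=d['mtx'];r=d['R']@np.array([(u-K[0,2])/K[0,0],(v-K[1,2])/K[1,1],1]);o=d['xyz']
    return o+r*(z-o[2])/r[2]
def sph(P):
    A=np.c_[2*P,np.ones(len(P))];x=np.linalg.lstsq(A,(P**2).sum(1),rcond=None)[0]
    return x[:3],np.sqrt(x[3]+x[:3]@x[:3])
if __name__=='__main__':
    t=D['top'];W=t['W'];s=512/800
    A=W.copy()
    def box(u0,u1,v0,v1):
        m=np.zeros(W.shape[:2],bool);m[int(v0*s):int(v1*s),int(u0*s):int(u1*s)]=1;return m
    print('bench z',np.nanmedian(W[box(200,240,350,390)],0))
    m=box(480,545,310,385)
    for lo,hi in((.085,.2),(.036,.06),(.004,.02)):
        k=m&(W[...,2]>lo)&(W[...,2]<hi);P=W[k];print('stand',lo,k.sum(),np.round(P.mean(0),4),np.round(P.max(0),4))
        if lo>.08:print('sphere',sph(P))
    # foot plate outline: everything not wood (low saturation) inside box
    hsv=cv2.cvtColor(t['col'],cv2.COLOR_RGB2HSV)
    k=(m&(W[...,2]>.005)).astype(np.uint8)
    c=max(cv2.findContours(k,0,2)[0],key=cv2.contourArea);r=cv2.minAreaRect(c);b=cv2.boxPoints(r)
    print('plate corners(px, z=.01)',[np.round(ray_to(t,*p,.01)[:2],4) for p in b])
    # drawbar
    m=box(245,350,195,345)
    for lo,hi in((.128,.16),(.11,.128),(.1,.135),(.16,.22)):
        k=m&(W[...,2]>lo)&(W[...,2]<hi);P=W[k];print('bar',lo,hi,k.sum(),np.round(P.mean(0),4),np.round(P.max(0),4))
    k=m&(W[...,2]>.12)&(W[...,2]<.16)&(np.arange(384)[:,None]>285*s);print('crown sphere',sph(W[k]))
    sc=D['scene'];c2=sc['col'][180:290,270:360]
    a=cv2.resize(t['col'][120:250,150:350][:,:,::-1],(800,520),interpolation=cv2.INTER_CUBIC)
    cv2.imwrite('pics/crop.png',a)
    z=cv2.resize(sc['col'][145:270,190:350][:,:,::-1],(768,600),interpolation=cv2.INTER_CUBIC);cv2.imwrite('pics/crop2.png',z)
E
python3 m.py
```

```text
bench z [0.38897756 0.37935589 0.00074577]
stand 0.085 229 [ 0.4362 -0.2145  0.1254] [ 0.4589 -0.1934  0.1364]
sphere (array([ 0.43647366, -0.2173838 ,  0.11030332]), np.float64(0.02390027544115824))
stand 0.036 426 [ 0.4357 -0.2099  0.0509] [ 0.483  -0.1746  0.0561]
stand 0.004 761 [ 0.4372 -0.2102  0.0111] [ 0.5151 -0.1527  0.02  ]
plate corners(px, z=.01) [array([ 0.3786, -0.1505]), array([ 0.5102, -0.17  ]), array([ 0.4945, -0.2859]), array([ 0.3631, -0.2652])]
bar 0.128 0.16 844 [0.5548 0.2033 0.1342] [0.6983 0.2629 0.16  ]
bar 0.11 0.128 491 [0.597  0.1853 0.1233] [0.6991 0.2582 0.128 ]
bar 0.1 0.135 1093 [0.5876 0.189  0.126 ] [0.6991 0.2629 0.135 ]
bar 0.16 0.22 244 [0.5681 0.2    0.1906] [0.5989 0.2209 0.2194]
crown sphere (array([0.50650911, 0.22082403, 0.13033515]), np.float64(0.032107342444727266))
```

View pics/crop.png

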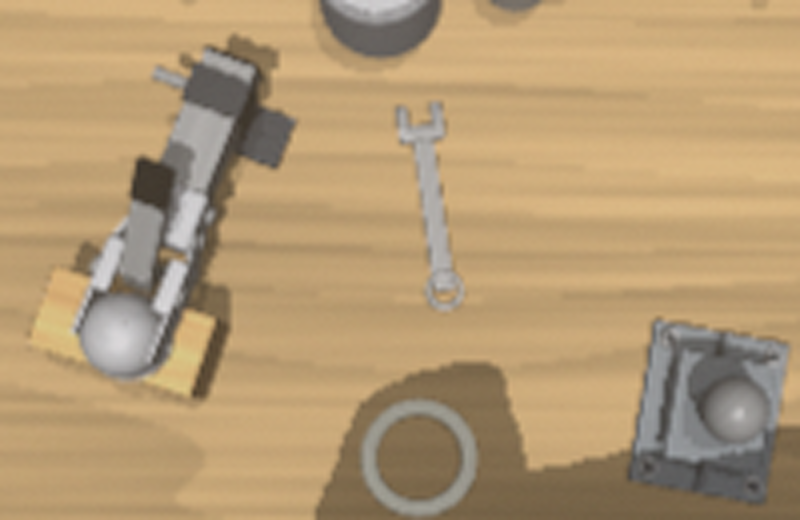

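View pics/crop2.png

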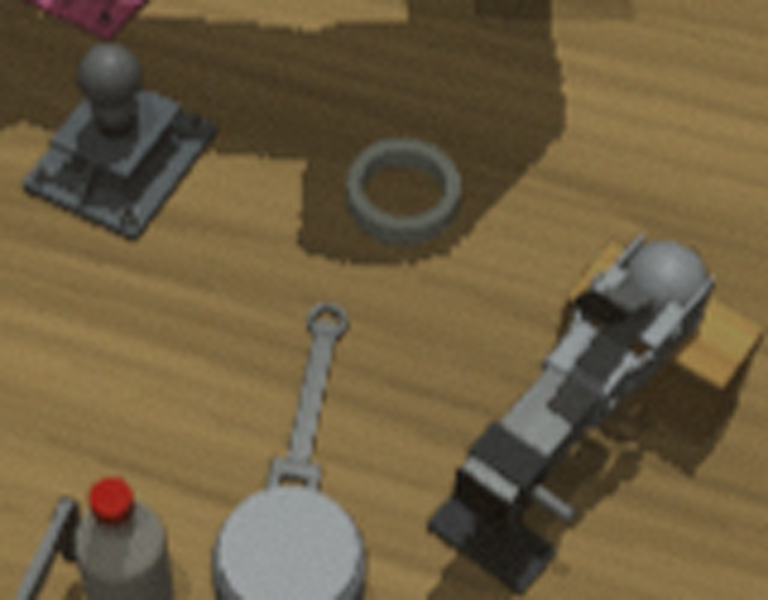

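Crop check: grey steel stand with ball at crop (737,407) and drawbar crown at (122,333), open lever with black grip at (150,180). Both choices match the description. Next I'll refine the drawbar's axis and origin.

```bash
python3 - <<'E'
from m import *
for n in D:
    W=D[n]['W'];X=W.reshape(-1,3);X=X[~np.isnan(X[:,0])]
    near=X[(abs(X[:,0]-.58)<.16)&(abs(X[:,1]-.2)<.1)]
    d=np.array([.92,-.38]);d/=np.linalg.norm(d);o=np.array([.5065,.2208])
    for it in range(4):
        l=(near[:,:2]-o)@d;nrm=np.array([-d[1],d[0]]);w=(near[:,:2]-o)@nrm
        k=(l>120)|((l>.1)&(l<.2)&(abs(w)<.03)&(near[:,2]>.117)&(near[:,2]<.132))
        P=near[k][:,:2];
        # centreline: mid of w extremes per slice
        sl=np.arange(.1,.2,.01);lk=l[k];wk=w[k];c=[];
        for a in sl:
            q=wk[(lk>=a)&(lk<a+.01)]
            if len(q)>4:c.append((a+.005,(np.percentile(q,3)+np.percentile(q,97))/2))
        c=np.array(c);p=np.polyfit(c[:,0],c[:,1],1)
        d=d+p[0]*nrm;d/=np.linalg.norm(d)
    print(n,'dir',d,'yaw',np.degrees(np.arctan2(d[1],d[0])),'offset at crown',p[1],len(P))
    f=near[(near[:,2]>.132)&(l<.03)&(l>-.04)];print('crown',sph(f),len(f),f[:,2].max())
    f=near[(near[:,2]>.095)&(near[:,2]<.16)];l=(f[:,:2]-o)@d;w=(f[:,:2]-o)@np.array([-d[1],d[0]])
    print('l range',l.min(),l.max(),'head w',np.percentile(w[(l>0)&(l<.05)],[1,99]))
    f=near[(near[:,2]>.077)&(near[:,2]<.09)];
    r=cv2.minAreaRect(f[:,:2].astype(np.float32)*1000);print('block',r,len(f))
    g=near[near[:,2]>.185];print('grip',g.mean(0),len(g))
    # black grip by colour
E
```

```text
top dir [ 0.93604357 -0.35188413] yaw -20.6026000932563 offset at crown 0.0017244510926875802 469
crown (array([0.50798034, 0.22380024, 0.13813894]), np.float64(0.028555541770296056)) 363 0.16072172608381363
l range -0.05069318910589674 0.19930194450958755 head w [-0.03151407  0.03643786]
block ((565.7379760742188, 222.30393981933594), (130.81922912597656, 226.25436401367188), 80.1025619506836) 453
grip [0.58054188 0.19548646 0.20347969] 141
scene dir [ 0.93402938 -0.35719619] yaw -20.928103740053476 offset at crown 0.0048981397345281485 344
crown (array([0.50657996, 0.22599448, 0.14283578]), np.float64(0.028876980881539737)) 218 0.1633579608482929
l range -0.04965379787630164 0.19551996829143534 head w [-0.02851923  0.03880689]
block ((576.6737060546875, 213.11288452148438), (129.6765594482422, 249.85435485839844), 73.19282531738281) 252
grip [0.58222767 0.19839798 0.20701677] 59
```

```bash
python3 - <<'E'
from m import *
s=.64
t=D['top'];print('crown px top',ray_to(t,281*s,317*s,.125))
# crop1 px (122,333)->u=150+122/4, v=120+333/4 ; radius ~40 crop px
print(ray_to(t,150+121/4,120+336/4,.125)); W=t['W']
print('depth along axis:')
d=np.array([.9355,-.3534]);o=np.array([.4897,.2301]);n=np.array([-d[1],d[0]])
for nme in D:
    X=D[nme]['W'].reshape(-1,3);l=(X[:,:2]-o)@d;w=(X[:,:2]-o)@n
    print(nme)
    for a in np.arange(-.06,.23,.01):
        k=(l>=a)&(l<a+.01)&(abs(w)<.006);k2=(l>=a)&(l<a+.01)&(abs(w)<.06)&(X[:,2]>.1)
        print('%.3f'%(a+.005),np.round(np.median(X[k][:,2]),4),np.round(np.percentile(w[k2],[2,98]),4) if k2.sum() else '',k2.sum())
E
```

```text
crown px top [0.48722793 0.23017601 0.125     ]
[0.48400247 0.22891254 0.125     ]
depth along axis:
top
-0.055 0.0013  0
-0.045 0.0007  0
-0.035 0.0028 [-0.0076  0.0062] 4
-0.025 0.132 [-0.0226  0.0183] 46
-0.015 0.1372 [-0.0295  0.0269] 71
-0.005 0.1396 [-0.0303  0.0302] 84
0.005 0.1394 [-0.0309  0.0294] 81
0.015 0.1358 [-0.0306  0.0299] 83
0.025 0.1265 [-0.0313  0.0298] 69
0.035 0.1309 [-0.0345  0.0337] 67
0.045 0.1543 [-0.0326  0.0325] 84
0.055 0.1638 [-0.0303  0.0297] 78
0.065 0.1726 [-0.0308  0.0292] 59
0.075 0.1782 [-0.0277  0.0258] 76
0.085 0.1894 [-0.028   0.0107] 78
0.095 0.202 [-0.0265  0.0127] 80
0.105 0.2101 [-0.028   0.0121] 82
0.115 0.1303 [-0.0239  0.0117] 50
0.125 0.1263 [-0.0197  0.0176] 44
0.135 0.1261 [-0.0192  0.0183] 51
0.145 0.1266 [-0.0199  0.0193] 51
0.155 0.1258 [-0.0197  0.0188] 53
0.165 0.1266 [-0.0201  0.0184] 51
0.175 0.127 [-0.0227  0.0194] 57
0.185 0.1301 [-0.0223  0.0502] 80
0.195 0.1288 [-0.023   0.0484] 71
0.205 0.1271 [-0.0225  0.0189] 47
0.215 0.1261 [-0.0203  0.0196] 44
0.225 0.0015  0
0.235 0.0008  0
scene
-0.055 nan  0
-0.045 nan  0
-0.035 0.13
[... 276 characters left out ...]
-0.0264  0.0326] 58
0.055 0.1713 [-0.0258  0.0327] 31
0.065 0.1295 [-0.0241  0.0312] 38
0.075 0.1303 [-0.0213  0.0295] 58
0.085 0.1315 [-0.023   0.0292] 58
0.095 0.131 [-0.0206  0.0292] 58
0.105 0.1316 [-0.0256  0.0256] 87
0.115 0.1284 [-0.0182  0.0213] 45
0.125 0.1267 [-0.0179  0.0211] 36
0.135 0.1276 [-0.0171  0.0209] 39
0.145 0.1274 [-0.017   0.0211] 41
0.155 0.1279 [-0.0184  0.0211] 40
0.165 0.1286 [-0.0173  0.0215] 33
0.175 0.1314 [-0.0198  0.0237] 44
0.185 0.1306 [-0.0205  0.0533] 76
0.195 0.0365 [-0.0198  0.0238] 57
0.205 0.0685 [-0.0182  0.021 ] 43
0.215 0.1006 [-0.0189  0.0214] 60
0.225 0.0015  0
0.235 0.0024  0
  return _methods._mean(a, axis=axis, dtype=dtype,
  ret = ret.dtype.type(ret / rcount)
```

```bash
cat > p.py <<'E'
from h import *
def rot(az,tilt=0):
    # tool down, tool x at azimuth az (deg); tilt: turn about tool y (deg)
    a=np.radians(az)
    M=np.array([[np.cos(a),np.sin(a),0],[np.sin(a),-np.cos(a),0],[0,0,-1]])
    return R.from_matrix(M)*R.from_euler('y',tilt,degrees=True)
def cur():
    s=read_state();return np.array(s['tcp_pos']),R.from_quat(np.array(s['tcp_rot'])[[1,2,3,0]]),s
def rows(p0,r0,p1,r1,N):
    w=(r0.inv()*r1).as_rotvec()
    out=[];rp=r0
    for i in range(N):
        out.append(np.r_[rp.inv().apply((p1-p0)/N)*1000,np.degrees(w)/N]);rp=rp*R.from_rotvec(w/N)
    return np.array(out)
def show(a):
    print('rows (mm,deg):');[print(np.round(x,1).tolist()) for x in a]
def err(p1,r1):
    p,r,s=cur();print('tool-frame remaining mm',np.round(r.inv().apply(p1-p)*1000,1),'deg',np.round(np.degrees((r.inv()*r1).as_rotvec()),2),'F',np.round(s['force'],1),'T',np.round(s['wrist_torque'],2),'gap',round(s['finger_gap'],3),round(float(s['grasp_force']),1),'tcp',np.round(p,4),'t',s['time_s'],'q',np.round(s['joint_positions'],2))
E
python3 - <<'E'
from p import *
p,r,s=cur()
d=np.array([.9355,-.3534]);o=np.array([.4897,.2301])
g=np.r_[o+.0015*d,.26]
show(rows(p,r,g,rot(159.3),20))
E
```

```text
rows (mm,deg):
[27.1, -31.6, -1.4, -0.0, -0.0, -6.9]
[30.7, -28.2, -1.4, -0.0, -0.0, -6.9]
[33.8, -24.3, -1.4, -0.0, -0.0, -6.9]
[36.5, -20.1, -1.4, -0.0, -0.0, -6.9]
[38.6, -15.5, -1.4, -0.0, -0.0, -6.9]
[40.2, -10.8, -1.4, -0.0, -0.0, -6.9]
[41.2, -5.9, -1.5, -0.0, -0.0, -6.9]
[41.6, -0.9, -1.5, -0.0, -0.0, -6.9]
[41.4, 4.1, -1.5, -0.0, -0.0, -6.9]
[40.6, 9.0, -1.5, -0.0, -0.0, -6.9]
[39.3, 13.8, -1.5, -0.0, -0.0, -6.9]
[37.3, 18.4, -1.5, -0.0, -0.0, -6.9]
[34.8, 22.8, -1.5, -0.0, -0.0, -6.9]
[31.9, 26.8, -1.5, -0.0, -0.0, -6.9]
[28.4, 30.4, -1.5, -0.0, -0.0, -6.9]
[24.6, 33.6, -1.5, -0.0, -0.0, -6.9]
[20.3, 36.3, -1.5, -0.0, -0.0, -6.9]
[15.8, 38.5, -1.5, -0.0, -0.0, -6.9]
[11.1, 40.1, -1.5, -0.0, -0.0, -6.9]
[6.2, 41.2, -1.5, -0.0, -0.0, -6.9]
```

move_arm(plan=[[[0.027,-0.032,-0.001,0,0,-6.9,1],[0.031,-0.028,-0.001,0,0,-6.9,1],[0.034,-0.024,-0.001,0,0,-6.9,1],[0.036,-0.02,-0.001,0,0,-6.9,1],[0.039,-0.016,-0.001,0,0,-6.9,1]]])

```text
time_s: 0.6
tcp_pos: [0.2881, -0.3591, 0.2358]
tcp_rot: [-0.0, 0.882, 0.472, 0.0]
force: [1.0, -0.4, 0.6]
finger_gap: 0.998
grasp_force: 0.0
```

move_arm(plan=[[[0.04,-0.011,-0.001,0,0,-6.9,1],[0.041,-0.006,-0.001,0,0,-6.9,1],[0.042,-0.001,-0.001,0,0,-6.9,1],[0.041,0.004,-0.001,0,0,-6.9,1],[0.041,0.009,-0.001,0,0,-6.9,1]]])

```text
time_s: 1.1
tcp_pos: [0.3549, -0.1622, 0.2411]
tcp_rot: [-0.0, 0.702, 0.712, 0.0]
force: [0.8, 0.1, 0.0]
finger_gap: 1.004
grasp_force: 0.0
```

move_arm(plan=[[[0.039,0.014,-0.001,0,0,-6.9,1],[0.037,0.018,-0.001,0,0,-6.9,1],[0.035,0.023,-0.001,0,0,-6.9,1],[0.032,0.027,-0.001,0,0,-6.9,1],[0.028,0.03,-0.001,0,0,-6.9,1]]])

```text
time_s: 1.6
tcp_pos: [0.4221, 0.0342, 0.2461]
tcp_rot: [0.0, 0.459, 0.888, -0.0]
force: [0.5, -0.1, 0.0]
finger_gap: 0.997
grasp_force: 0.0
```

```bash
python3 - <<'E'
from p import *
p,r,s=cur()
d=np.array([.9355,-.3534]);o=np.array([.4897,.2301])
g=np.r_[o+.0015*d,.26];err(g,rot(159.3))
show(rows(p,r,g,rot(159.3),5))
E
```

```text
tool-frame remaining mm [119.4 169.3 -13.9] deg [ -0.     0.   -33.97] F [ 0.5 -0.1  0. ] T [-0.02 -0.05 -0.01] gap 0.997 0.0 tcp [0.4221 0.0342 0.2461] t 1.6 q [-0.04 -0.37  1.92 -0.    1.59 -0.66]
rows (mm,deg):
[23.9, 33.9, -2.8, -0.0, 0.0, -6.8]
[19.7, 36.4, -2.8, -0.0, 0.0, -6.8]
[15.3, 38.5, -2.8, -0.0, 0.0, -6.8]
[10.6, 40.1, -2.8, -0.0, 0.0, -6.8]
[5.8, 41.0, -2.8, -0.0, 0.0, -6.8]
```

move_arm(plan=[[[0.024,0.034,-0.003,0,0,-6.8,1],[0.02,0.036,-0.003,0,0,-6.8,1],[0.015,0.038,-0.003,0,0,-6.8,1],[0.011,0.04,-0.003,0,0,-6.8,1],[0.006,0.041,-0.003,0,0,-6.8,1]]])

```text
time_s: 2.1
tcp_pos: [0.4909, 0.229, 0.2609]
tcp_rot: [-0.0, 0.179, 0.984, -0.0]
force: [-1.0, -0.1, -0.1]
finger_gap: 1.0
grasp_force: 0.0
```

```bash
python3 - <<'E'
from p import *
d=np.array([.9355,-.3534]);o=np.array([.4897,.2301])
err(np.r_[o+.0015*d,.091],rot(159.3))
E
```

```text
tool-frame remaining mm [ -0.    0.7 169.9] deg [-0.03 -0.03  0.03] F [-1.  -0.1 -0.1] T [-0.02  0.02 -0.03] gap 1.0 0.0 tcp [0.4909 0.229  0.2609] t 2.1 q [ 0.34 -0.04  1.61 -0.    1.57 -0.87]
```

Descend, then check before closing.

move_arm(plan=[[[0,0.0005,0.04,0,0,0,1],[0,0,0.04,0,0,0,1],[0,0,0.04,0,0,0,1],[0,0,0.03,0,0,0,1],[0,0,0.02,0,0,0,1]]])

```text
time_s: 2.6
tcp_pos: [0.4889, 0.227, 0.0877]
tcp_rot: [-0.002, 0.182, 0.983, -0.001]
force: [0.2, 0.6, 0.2]
finger_gap: 0.996
grasp_force: 0.0
```

move_arm(plan=[[[0,0,0,0,0,0,0.2],[0,0,0,0,0,0,-1],[0,0,0,0,0,0,-1],[0,0,0,0,0,0,-1],[0,0,0,0,0,0,-1]]])

```text
time_s: 3.1
tcp_pos: [0.4912, 0.2276, 0.0917]
tcp_rot: [0.0, 0.182, 0.983, 0.0]
force: [-0.2, -0.0, -8.2]
finger_gap: 0.72
grasp_force: 66.4
```

```bash
python3 - <<'E'
from p import *
d=np.array([.9355,-.3534]);o=np.array([.4897,.2301])
err(np.r_[o+.0015*d,.091],rot(159.3))
c=get('scene');cv2.imwrite('pics/g.png',cv2.resize(c['color'][150:300,250:450][:,:,::-1],(800,600),interpolation=cv2.INTER_CUBIC))
E
```

```text
tool-frame remaining mm [0.8 1.8 0.7] deg [ 0.01  0.02 -0.28] F [-0.2 -0.  -8.2] T [ 0.05  0.27 -0.03] gap 0.72 66.4 tcp [0.4912 0.2276 0.0917] t 3.1 q [ 0.34  0.09  1.8  -0.    1.26 -0.87]
```

View pics/g.png

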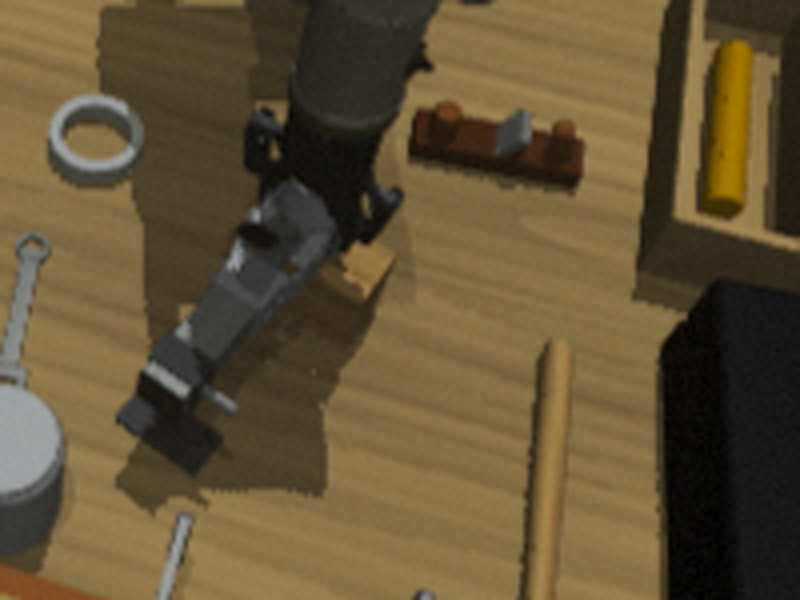

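The picture shows the head gripped across both cheeks, with the fingers at (265,150) and (385,210) and the tail foot at (170,440). Now I'll lift.

move_arm(plan=[[[0,0,-0.005,0,0,0,-1],[0,0,-0.01,0,0,0,-1],[0,0,-0.02,0,0,0,-1],[0,0,-0.02,0,0,0,-1],[0,0,-0.03,0,0,0,-1]]])

```text
time_s: 3.65
tcp_pos: [0.4901, 0.2273, 0.1765]
tcp_rot: [-0.001, 0.182, 0.983, -0.001]
force: [0.6, -0.1, -5.5]
finger_gap: 0.72
grasp_force: 67.0
```

move_arm(plan=[[[0,0,-0.02,0,0,0,-1],[0,0,-0.005,0,0,0,-1],[0,0,0,0,0,0,-1],[0,0,0,0,0,0,-1]]])

```text
time_s: 4.05
tcp_pos: [0.4904, 0.2274, 0.2001]
tcp_rot: [-0.001, 0.182, 0.983, -0.0]
force: [-0.2, 0.2, -7.1]
finger_gap: 0.721
grasp_force: 67.2
```

```bash
cat >> p.py <<'E'
def bar(n,o,d):
    """profile of the tube's top and centreline, from guessed origin o and dir d"""
    c=get(n);X=c['W'].reshape(-1,3);w_=np.array([-d[1],d[0]]);l=(X[:,:2]-o)@d;w=(X[:,:2]-o)@w_
    L=[];
    k0=(abs(w)<.05)&(X[:,2]>.06)
    for a in np.arange(.115,.165,.005):
        k=k0&(l>=a)&(l<a+.005)&(abs(w)<.03)
        q=w[k];z=X[k&(abs(w)<.012)][:,2]
        L.append((a+.0025,(np.percentile(q,3)+np.percentile(q,97))/2,np.median(z)))
    L=np.array(L);pz=np.polyfit(L[:,0],L[:,2],1);pw=np.polyfit(L[:,0],L[:,1],1)
    k=k0&(abs(w)<.01);print(n,'tube top z at l=0 %.4f pitch %.2f deg (neg=tail down)'%(pz[1],np.degrees(pz[0])),'lateral at 0 %.4f yaw err %.2f'%(pw[1],np.degrees(pw[0])))
    k=k0&(abs(w)<.012)&(l>.1)&(l<.26);print(' tail end l %.4f'%l[k].max())
    return c
E
python3 - <<'E'
from p import *
p,r,s=cur();err(p,rot(159.3))
x=r.as_matrix()[:,0];d=-x[:2];o=p[:2]-.0023*d;print(o,d)
for n in('top','scene'):bar(n,o,d)
E
```

```text
tool-frame remaining mm [0. 0. 0.] deg [-0.06 -0.08 -0.27] F [-0.2  0.2 -7.1] T [0.11 0.29 0.04] gap 0.721 67.2 tcp [0.4904 0.2274 0.2001] t 4.05 q [ 0.34 -0.01  1.69  0.    1.46 -0.87]
[0.48826442 0.22822337] [ 0.93376895 -0.35787394]
top tube top z at l=0 0.2407 pitch -1.88 deg (neg=tail down) lateral at 0 -0.0181 yaw err 7.08
 tail end l 0.2194
scene tube top z at l=0 0.2363 pitch -0.33 deg (neg=tail down) lateral at 0 0.0011 yaw err 1.09
 tail end l 0.2154
```

```bash
python3 - <<'E'
from p import *
p,r,s=cur()
for o,yaw,z in (((.40,.11),-14,.235),((.385,-.06),-7,.24),((.4365,-.2175),0,.22)):
    d=np.array([np.cos(np.radians(yaw)),np.sin(np.radians(yaw))]);g=np.r_[np.array(o)+.0023*d,z];r1=rot(180+yaw)
    show(rows(p,r,g,r1,5));p,r=g,r1
E
```

```text
rows (mm,deg):
[8.0, -28.3, -7.0, -0.0, -0.0, -1.4]
[8.7, -28.1, -7.1, -0.0, -0.0, -1.4]
[9.3, -27.9, -7.1, -0.0, -0.0, -1.4]
[10.0, -27.6, -7.1, -0.0, -0.0, -1.4]
[10.7, -27.4, -7.1, -0.0, -0.0, -1.4]
rows (mm,deg):
[-5.3, -33.7, -1.0, 0.0, 0.0, -1.4]
[-4.5, -33.8, -1.0, 0.0, 0.0, -1.4]
[-3.7, -33.9, -1.0, 0.0, 0.0, -1.4]
[-2.8, -34.0, -1.0, 0.0, 0.0, -1.4]
[-2.0, -34.0, -1.0, 0.0, 0.0, -1.4]
rows (mm,deg):
[-14.1, -30.0, 4.0, 0.0, 0.0, -1.4]
[-13.3, -30.3, 4.0, 0.0, 0.0, -1.4]
[-12.6, -30.6, 4.0, 0.0, 0.0, -1.4]
[-11.8, -30.9, 4.0, 0.0, 0.0, -1.4]
[-11.1, -31.2, 4.0, 0.0, 0.0, -1.4]
```

move_arm(plan=[[[0.008,-0.028,-0.007,0,0,-1.4,-1],[0.009,-0.028,-0.007,0,0,-1.4,-1],[0.009,-0.028,-0.007,0,0,-1.4,-1],[0.01,-0.028,-0.007,0,0,-1.4,-1],[0.011,-0.027,-0.007,0,0,-1.4,-1]]])

```text
time_s: 4.65
tcp_pos: [0.4016, 0.1092, 0.2352]
tcp_rot: [-0.001, 0.121, 0.993, -0.0]
force: [0.6, -0.4, -6.4]
finger_gap: 0.718
grasp_force: 68.5
```

move_arm(plan=[[[-0.005,-0.034,-0.001,0,0,-1.4,-1],[-0.004,-0.034,-0.001,0,0,-1.4,-1],[-0.004,-0.034,-0.001,0,0,-1.4,-1],[-0.003,-0.034,-0.001,0,0,-1.4,-1],[-0.002,-0.034,-0.001,0,0,-1.4,-1]]])

```text
time_s: 5.15
tcp_pos: [0.3868, -0.0614, 0.2403]
tcp_rot: [-0.001, 0.06, 0.998, 0.0]
force: [0.7, -0.5, -7.2]
finger_gap: 0.721
grasp_force: 68.5
```

move_arm(plan=[[[-0.014,-0.03,0.004,0,0,-1.4,-1],[-0.013,-0.03,0.004,0,0,-1.4,-1],[-0.013,-0.031,0.004,0,0,-1.4,-1],[-0.012,-0.031,0.004,0,0,-1.4,-1],[-0.011,-0.031,0.004,0,0,-1.4,-1]]])

```text
time_s: 5.65
tcp_pos: [0.439, -0.2187, 0.2198]
tcp_rot: [-0.001, -0.001, 1.0, 0.0]
force: [0.8, 0.0, -6.3]
finger_gap: 0.72
grasp_force: 68.5
```

move_arm(plan=[[[0,0,0,0,0,0,-1],[0,0,0,0,0,0,-1],[0,0,0,0,0,0,-1]]])

```text
time_s: 5.95
tcp_pos: [0.439, -0.2167, 0.2206]
tcp_rot: [-0.001, -0.0, 1.0, 0.001]
force: [0.4, -0.0, -6.6]
finger_gap: 0.718
grasp_force: 69.6
```

```bash
python3 - <<'E'
from p import *
p,r,s=cur();err(np.r_[.4365+.0023,-.2175,.22],rot(180))
x=r.as_matrix()[:,0];d=-x[:2];o=p[:2]-.0023*d;print(o,d)
for n in('top','scene'):
    c=bar(n,o,d)
    cv2.imwrite(f'pics/c_{n}.png',cv2.resize(c['color'][(130 if n=='top' else 100):,150:400][:260,:,::-1][:190],(800,600),interpolation=cv2.INTER_CUBIC))
    X=c['W'].reshape(-1,3);l=(X[:,:2]-o)@d;w=(X[:,:2]-o)@np.array([-d[1],d[0]])
    for a in np.arange(.10,.23,.01):
        k=(l>a)&(l<a+.01)&(abs(w)<.03)&(X[:,2]>.2);q=X[k&(abs(w)<.01)]
        if k.sum()>5:print(round(a+.005,3),np.round(np.percentile(w[k],[3,97]),4),np.round(np.median(q[:,2]),4))
E
```

```text
tool-frame remaining mm [ 0.2 -0.8  0.6] deg [ 0.06 -0.08  0.03] F [ 0.4 -0.  -6.6] T [-0.04  0.28 -0.02] gap 0.718 69.6 tcp [ 0.439  -0.2167  0.2206] t 5.95 q [-0.56 -0.17  1.8   0.    1.51 -2.13]
[ 0.43669968 -0.21671094] [9.99998947e-01 5.92885512e-04]
top tube top z at l=0 0.2603 pitch -1.44 deg (neg=tail down) lateral at 0 0.0213 yaw err -6.98
 tail end l 0.2182
0.105 [-0.0106  0.0277] 0.3378
0.115 [-0.0101  0.0238] 0.342
0.125 [-0.0054  0.021 ] 0.2563
0.135 [-0.016   0.0209] 0.2569
0.145 [-0.0155  0.0212] 0.2573
0.155 [-0.0166  0.0217] 0.2568
0.165 [-0.0165  0.0217] 0.2561
0.175 [-0.0168  0.0246] 0.2583
0.185 [-0.0183  0.028 ] 0.2583
0.195 [-0.0188  0.0254] 0.2593
0.205 [-0.0174  0.0248] 0.2572
0.215 [-0.0166  0.0228] 0.2571
scene tube top z at l=0 0.2576 pitch -0.28 deg (neg=tail down) lateral at 0 0.0031 yaw err 1.04
 tail end l 0.2164
0.105 [-0.0169  0.0274] 0.2608
0.115 [-0.0152  0.0257] 0.2579
0.125 [-0.0151  0.0236] 0.2569
0.135 [-0.0116  0.0237] 0.2573
0.145 [-0.0129  0.024 ] 0.2572
0.155 [-0.0119  0.0242] 0.256
0.165 [-0.0129  0.0243] 0.2571
0.175 [-0.0163  0.0273] 0.2593
0.185 [-0.0165  0.0288] 0.2607
0.195 [-0.0153  0.0278] 0.2602
0.205 [-0.0139  0.0251] 0.2573
0.215 [-0.0147  0.0251] 0.2395
```

View pics/c_top.png

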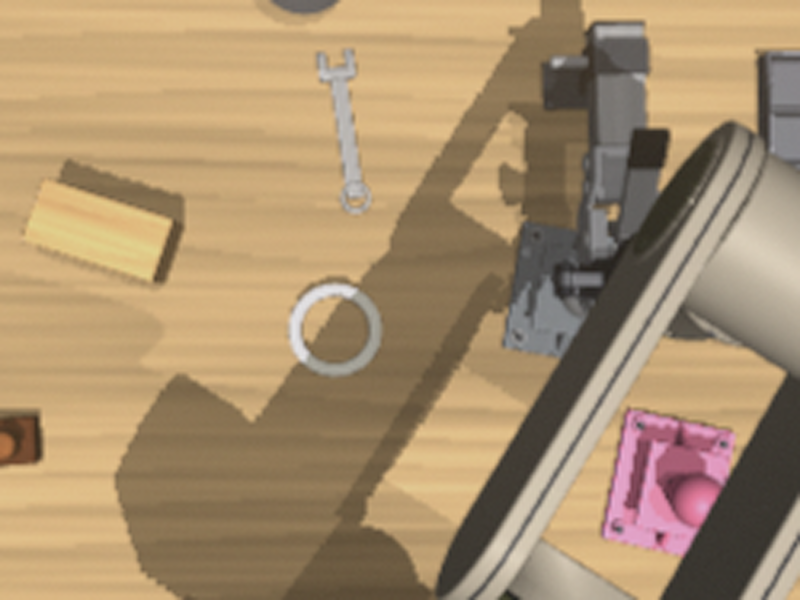

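The drawbar hangs straight over the grey stand, with its tail at (615,60) and the stand plate at (540,290). The tube looks about 2 mm to +y of the tool, so I'll compare with the ball in the same views.

```bash
python3 - <<'E'
from m import *
for n in D:
    X=D[n]['W'].reshape(-1,3)
    k=(abs(X[:,0]-.4365)<.04)&(abs(X[:,1]+.2175)<.04)&(X[:,2]>.1);P=X[k]
    # fixed radius 25 fit
    from scipy.optimize import least_squares
    f=least_squares(lambda c:np.linalg.norm(P-c,axis=1)-.025,[.4365,-.2175,.11],loss='soft_l1',f_scale=.001);print(n,'ball',np.round(f.x,4),len(P))
    k=(X[:,2]>.006)&(X[:,2]<.02)&(abs(X[:,0]-.4365)<.1)&(abs(X[:,1]+.2175)<.1)
    print(' plate rect',cv2.minAreaRect((X[k][:,:2]*1000).astype(np.float32)))
    k=(X[:,2]>.037)&(X[:,2]<.058)&(abs(X[:,0]-.4365)<.07)&(abs(X[:,1]+.2175)<.07)
    print(' top rect',cv2.minAreaRect((X[k][:,:2]*1000).astype(np.float32)))
    d=np.array([.9355,-.3534]);o=np.array([.4897,.2301]);l=(X[:,:2]-o)@d;w=(X[:,:2]-o)@np.array([.3534,.9355])
    k=(abs(w)<.012)&(l>.1)&(l<.26)&(X[:,2]>.06);print(' tail l',l[k].max(),np.sort(l[k])[-8:].mean())
from p import *
p,r,s=cur();o=p[:2]-[.0023,0]
for n in('top','scene'):
    X=get(n)['W'].reshape(-1,3);l=X[:,0]-o[0];w=X[:,1]-o[1]
    k=(abs(w)<.012)&(l>.1)&(l<.26)&(X[:,2]>.18);print(n,'tail now',l[k].max(),np.sort(l[k])[-8:].mean(),'w-edges',[np.round(np.percentile(w[(l>.13)&(l<.17)&(abs(w)<.035)&(X[:,2]>.245)],[a,100-a]),4) for a in(2,8)])
E
```

```text
top ball [ 0.4366 -0.2176  0.1086] 229
 plate rect ((436.9833679199219, -217.365234375), (193.62513732910156, 195.2129669189453), 88.99580383300781)
 top rect ((435.6905517578125, -216.98721313476562), (73.82823181152344, 86.74980163574219), 79.58612060546875)
 tail l 0.2183205612646208 0.21675204692204197
scene ball [ 0.4311 -0.2148  0.1085] 139
 plate rect ((435.34246826171875, -220.79913330078125), (191.33639526367188, 191.53225708007812), 88.70512390136719)
 top rect ((432.5982666015625, -215.338623046875), (75.69625091552734, 85.81653594970703), 81.59957885742188)
 tail l 0.2145043830087805 0.21411540803985998
top tail now 0.21796518024309158 0.21749111739661003 w-edges [array([-0.0162,  0.0217]), array([-0.0139,  0.0201])]
scene tail now 0.2167440451666261 0.21563169602341406 w-edges [array([-0.0154,  0.0238]), array([-0.0124,  0.0229])]
```

move_arm(plan=[[[0.0008,-0.003,0.02,0,0,0,-1],[0,0,0.025,0,0,0,-1],[0,0,0.025,0,0,0,-1],[0,0,0.012,0,0,0,-1],[0,0,0,0,0,0,-1]]])

```text
time_s: 6.65
tcp_pos: [0.4374, -0.2193, 0.1374]
tcp_rot: [-0.002, -0.001, 1.0, 0.001]
force: [-0.3, 1.0, -7.6]
finger_gap: 0.717
grasp_force: 69.5
```

move_arm(plan=[[[0,0,0,0,0,0,-1],[0,0,0,0,0,0,-1]]])

```text
time_s: 6.85
tcp_pos: [0.4398, -0.2211, 0.1412]
tcp_rot: [0.001, -0.0, 1.0, -0.001]
force: [0.4, -0.6, -5.5]
finger_gap: 0.72
grasp_force: 69.5
```

move_arm(plan=[[[0,0,0.003,0,0,0,-1],[0,0,0.003,0,0,0,-1],[0,0,0,0,0,0,-1]]])

```text
time_s: 7.15
tcp_pos: [0.4385, -0.2204, 0.133]
tcp_rot: [-0.0, -0.0, 1.0, 0.0]
force: [-0.0, 0.3, -7.3]
finger_gap: 0.721
grasp_force: 69.5
```

move_arm(plan=[[[0,0,0.003,0,0,0,-1],[0,0,0.003,0,0,0,-1],[0,0,0,0,0,0,-1],[0,0,0,0,0,0,-1]]])

```text
time_s: 7.55
tcp_pos: [0.4385, -0.2204, 0.1271]
tcp_rot: [-0.0, -0.0, 1.0, 0.0]
force: [-0.2, -0.3, -6.8]
finger_gap: 0.722
grasp_force: 69.5
```

move_arm(plan=[[[0,0,0.002,0,0,0,-1],[0,0,0.002,0,0,0,-1],[0,0,0,0,0,0,-1],[0,0,0,0,0,0,-1]]])

```text
time_s: 7.95
tcp_pos: [0.4387, -0.2201, 0.1231]
tcp_rot: [-0.0, -0.0, 1.0, 0.0]
force: [1.2, 2.4, -6.3]
finger_gap: 0.719
grasp_force: 69.8
```

move_arm(plan=[[[0,0,0.002,0,0,0,-1],[0,0,0.002,0,0,0,-1],[0,0,0,0,0,0,-1],[0,0,0,0,0,0,-1]]])

```text
time_s: 8.35
tcp_pos: [0.4391, -0.2192, 0.1194]
tcp_rot: [0.0, -0.0, 1.0, 0.001]
force: [2.2, 8.1, -2.8]
finger_gap: 0.719
grasp_force: 69.9
```

The ball pushes the head towards +y (and a little +x), so I'll shift that way and carry on.

move_arm(plan=[[[0,0,-0.003,0,0,0,-1],[-0.0007,0.0027,0,0,0,0,-1],[0,0,0.002,0,0,0,-1],[0,0,0,0,0,0,-1],[0,0,0,0,0,0,-1]]])

```text
time_s: 8.85
tcp_pos: [0.4392, -0.2179, 0.1201]
tcp_rot: [-0.0, -0.0, 1.0, -0.0]
force: [-0.0, -0.2, -7.1]
finger_gap: 0.718
grasp_force: 69.8
```

move_arm(plan=[[[0,0,0.002,0,0,0,-1],[0,0,0.001,0,0,0,-1],[0,0,0,0,0,0,-1],[0,0,0,0,0,0,-1]]])

```text
time_s: 9.25
tcp_pos: [0.4393, -0.2178, 0.1172]
tcp_rot: [-0.0, -0.0, 1.0, 0.0]
force: [-0.3, -0.6, -6.8]
finger_gap: 0.719
grasp_force: 69.8
```

move_arm(plan=[[[0,0,0.002,0,0,0,-1],[0,0,0.001,0,0,0,-1],[0,0,0,0,0,0,-1],[0,0,0,0,0,0,-1]]])

```text
time_s: 9.65
tcp_pos: [0.4393, -0.2177, 0.1142]
tcp_rot: [-0.0, -0.0, 1.0, 0.0]
force: [0.2, 0.5, -6.6]
finger_gap: 0.723
grasp_force: 69.8
```

move_arm(plan=[[[0,0,0.002,0,0,0,-1],[0,0,0.002,0,0,0,-1],[0,0,0,0,0,0,-1],[0,0,0,0,0,0,-1]]])

```text
time_s: 10.05
tcp_pos: [0.4393, -0.2177, 0.1101]
tcp_rot: [-0.0, -0.0, 1.0, 0.0]
force: [-0.3, 0.1, -7.9]
finger_gap: 0.72
grasp_force: 69.8
```

move_arm(plan=[[[0,0,0.001,0,0,0,-1],[0,0,0.001,0,0,0,-1],[0,0,0,0,0,0,-1],[0,0,0,0,0,0,-1]]])

```text
time_s: 10.45
tcp_pos: [0.4393, -0.2177, 0.1082]
tcp_rot: [-0.0, -0.0, 1.0, 0.0]
force: [0.4, -0.5, -6.6]
finger_gap: 0.716
grasp_force: 69.8
```

move_arm(plan=[[[0,0,0.001,0,0,0,-1],[0,0,0.001,0,0,0,-1],[0,0,0,0,0,0,-1],[0,0,0,0,0,0,-1]]])

```text
time_s: 10.85
tcp_pos: [0.4393, -0.2177, 0.1062]
tcp_rot: [-0.0, -0.0, 1.0, 0.0]
force: [-0.3, 0.1, -7.1]
finger_gap: 0.717
grasp_force: 69.8
```

move_arm(plan=[[[0,0,0.001,0,0,0,-1],[0,0,0.001,0,0,0,-1],[0,0,0,0,0,0,-1],[0,0,0,0,0,0,-1]]])

```text
time_s: 11.25
tcp_pos: [0.4396, -0.2175, 0.1045]
tcp_rot: [0.0, -0.0, 1.0, 0.0]
force: [1.3, 3.9, -2.9]
finger_gap: 0.716
grasp_force: 70.3
```

move_arm(plan=[[[0,0,0.001,0,0,0,-1],[0,0,0.001,0,0,0,-1],[0,0,0,0,0,0,-1],[0,0,0,0,0,0,-1]]])

```text
time_s: 11.65
tcp_pos: [0.4398, -0.217, 0.1025]
tcp_rot: [0.0, -0.0, 1.0, 0.001]
force: [1.0, 7.1, 0.4]
finger_gap: 0.721
grasp_force: 70.6
```

move_arm(plan=[[[0,0,0.001,0,0,0,-1],[0,0,0.001,0,0,0,-1],[0,0,0,0,0,0,-1],[0,0,0,0,0,0,-1]]])

```text
time_s: 12.05
tcp_pos: [0.4399, -0.2165, 0.1003]
tcp_rot: [0.0, -0.0, 1.0, 0.001]
force: [1.0, 10.1, -1.9]
finger_gap: 0.717
grasp_force: 70.2
```

move_arm(plan=[[[-0.0004,0.0012,0,0,0,0,-1],[0,0.0006,0,0,0,0,-1],[0,0,0,0,0,0,-1],[0,0,0,0,0,0,-1]]])

```text
time_s: 12.45
tcp_pos: [0.4399, -0.2161, 0.1004]
tcp_rot: [0.0, -0.0, 1.0, -0.0]
force: [0.8, 3.0, -2.7]
finger_gap: 0.72
grasp_force: 70.2
```

move_arm(plan=[[[0,0,0.001,0,0,0,-1],[0,0,0,0,0,0,-1],[0,0,0,0,0,0,-1]]])

```text
time_s: 12.75
tcp_pos: [0.44, -0.2162, 0.0998]
tcp_rot: [0.0, -0.0, 1.0, -0.0]
force: [-1.5, 3.5, 4.1]
finger_gap: 0.718
grasp_force: 70.6
```

move_arm(plan=[[[0,0.0004,0.001,0,0,0,-1],[0,0,0,0,0,0,-1],[0,0,0,0,0,0,-1]]])

```text
time_s: 13.05
tcp_pos: [0.4401, -0.2161, 0.0992]
tcp_rot: [0.0, -0.0, 1.0, -0.001]
force: [-3.0, 1.7, 7.3]
finger_gap: 0.721
grasp_force: 71.3
```

move_arm(plan=[[[0,0,0.001,0,0,0,-1],[0,0,0,0,0,0,-1],[0,0,0,0,0,0,-1]]])

```text
time_s: 13.35
tcp_pos: [0.4403, -0.2161, 0.098]
tcp_rot: [0.001, -0.0, 1.0, -0.001]
force: [-1.5, 2.5, 5.9]
finger_gap: 0.719
grasp_force: 70.8
```

move_arm(plan=[[[0,0,0.001,0,0,0,-1],[0,0,0,0,0,0,-1],[0,0,0,0,0,0,-1]]])

```text
time_s: 13.65
tcp_pos: [0.4404, -0.2161, 0.097]
tcp_rot: [0.001, -0.0, 1.0, -0.001]
force: [0.8, 1.5, 5.4]
finger_gap: 0.72
grasp_force: 70.8
```

move_arm(plan=[[[0,0,0.001,0,0,0,-1],[0,0,0,0,0,0,-1],[0,0,0,0,0,0,-1]]])

```text
time_s: 13.95
tcp_pos: [0.4405, -0.2161, 0.0961]
tcp_rot: [0.001, -0.0, 1.0, -0.001]
force: [-0.0, 1.6, 5.8]
finger_gap: 0.719
grasp_force: 71.0
```

move_arm(plan=[[[0,0,0.001,0,0,0,-1],[0,0,0,0,0,0,-1],[0,0,0,0,0,0,-1]]])

```text
time_s: 14.25
tcp_pos: [0.4407, -0.2161, 0.0952]
tcp_rot: [0.001, -0.0, 1.0, -0.001]
force: [0.7, 2.2, 6.0]
finger_gap: 0.716
grasp_force: 70.9
```

```bash
python3 - <<'E'
from p import *
p,r,s=cur();err(p,rot(180))
E
```

```text
tool-frame remaining mm [0. 0. 0.] deg [-0.07  0.11  0.04] F [0.7 2.2 6. ] T [ 0.1   0.39 -0.04] gap 0.716 70.9 tcp [ 0.4407 -0.2161  0.0952] t 14.25 q [-0.56 -0.06  1.94 -0.    1.26 -2.13]
```

move_arm(plan=[[[0,0,0.001,0,0,0,-1],[0,0,0,0,0,0,-1],[0,0,0,0,0,0,-1]]])

```text
time_s: 14.55
tcp_pos: [0.4407, -0.2161, 0.0948]
tcp_rot: [0.001, -0.0, 1.0, -0.001]
force: [-1.9, 2.6, 11.3]
finger_gap: 0.719
grasp_force: 71.6
```

move_arm(plan=[[[0,0,0.001,0,0,0,-1],[0,0,0,0,0,0,-1],[0,0,0,0,0,0,-1]]])

```text
time_s: 14.85
tcp_pos: [0.4407, -0.2161, 0.0947]
tcp_rot: [0.001, -0.0, 1.0, -0.001]
force: [-6.3, 6.5, 21.2]
finger_gap: 0.715
grasp_force: 72.5
```

move_arm(plan=[[[0,0,0.001,0,0,0,-1],[0,0,0,0,0,0,-1],[0,0,0,0,0,0,-1]]])

```text
time_s: 15.15
tcp_pos: [0.4408, -0.2162, 0.0946]
tcp_rot: [0.001, -0.0, 1.0, -0.001]
force: [-10.5, 8.1, 30.1]
finger_gap: 0.718
grasp_force: 73.4
```

Home: the force stopped plateauing and rose to 37 N over hanging with no further travel (z 0.0947). I'll relieve the pressure, open and retreat upward.

move_arm(plan=[[[0,0,-0.0015,0,0,0,-1],[0,0,-0.0015,0,0,0,-1],[0,0,0,0,0,0,-1],[0,0,0,0,0,0,-1]]])

```text
time_s: 15.55
tcp_pos: [0.4406, -0.2161, 0.0951]
tcp_rot: [0.001, -0.0, 1.0, -0.001]
force: [0.9, 2.5, 5.7]
finger_gap: 0.718
grasp_force: 71.0
```

move_arm(plan=[[[0,0,0,0,0,0,1],[0,0,0,0,0,0,1],[0,0,0,0,0,0,1],[0,0,0,0,0,0,1],[0,0,0,0,0,0,1]]])

```text
time_s: 16.05
tcp_pos: [0.4396, -0.2155, 0.0941]
tcp_rot: [-0.0, -0.0, 1.0, 0.0]
force: [-0.8, 0.2, -0.3]
finger_gap: 1.001
grasp_force: 0.0
```

move_arm(plan=[[[0,0,-0.01,0,0,0,1],[0,0,-0.03,0,0,0,1],[0,0,-0.04,0,0,0,1],[0,0,-0.04,0,0,0,1],[0,0,-0.03,0,0,0,1]]])

```text
time_s: 16.55
tcp_pos: [0.4403, -0.2159, 0.2481]
tcp_rot: [0.001, -0.0, 1.0, -0.001]
force: [1.1, -0.3, 0.6]
finger_gap: 0.997
grasp_force: 0.0
```

move_arm(plan=[[[0.04,0,-0.03,0,0,0,-1],[0.04,0,-0.02,0,0,0,-1],[0,0,0,0,0,0,-1],[0,0,0,0,0,0,-1]]])

```text
time_s: 16.95
tcp_pos: [0.3599, -0.216, 0.2958]
tcp_rot: [0.001, 0.0, 1.0, -0.001]
force: [0.1, -0.4, -0.2]
finger_gap: 0.333
grasp_force: 0.0
```

```bash
python3 - <<'E'
from p import *
p,r,s=cur();err(p,rot(180))
o=np.array([.4385,-.2161]);
for n in('scene','top'):
    c=bar(n,o,np.array([1.,0.]));X=c['W'].reshape(-1,3);l=X[:,0]-o[0];w=X[:,1]-o[1]
    g=X[(X[:,2]>.185)&(l>.07)&(l<.13)&(abs(w)<.03)];print('grip',g.mean(0) if len(g) else 0,len(g))
    print('crown max',X[(abs(l)<.01)&(abs(w)<.01)][:,2].max())
    if n=='scene':cv2.imwrite('pics/h.png',cv2.resize(c['color'][80:230,150:350][:,:,::-1],(800,600),interpolation=cv2.INTER_CUBIC))
E
```

```text
tool-frame remaining mm [0. 0. 0.] deg [-0.12  0.17 -0.04] F [ 0.1 -0.4 -0.2] T [-0.01 -0.01  0.02] gap 0.333 0.0 tcp [ 0.3599 -0.216   0.2958] t 16.95 q [-0.66 -0.39  1.85  0.    1.68 -2.23]
scene tube top z at l=0 0.1285 pitch 0.20 deg (neg=tail down) lateral at 0 0.0059 yaw err -0.21
 tail end l 0.2158
grip [ 0.53951199 -0.21073203  0.20807473] 50
crown max 0.14586369765044027
top tube top z at l=0 0.2695 pitch -53.91 deg (neg=tail down) lateral at 0 0.0231 yaw err -7.79
 tail end l 0.2195
grip [ 0.53678413 -0.21591524  0.20452204] 167
crown max 0.14897532573126382
```

View pics/h.png

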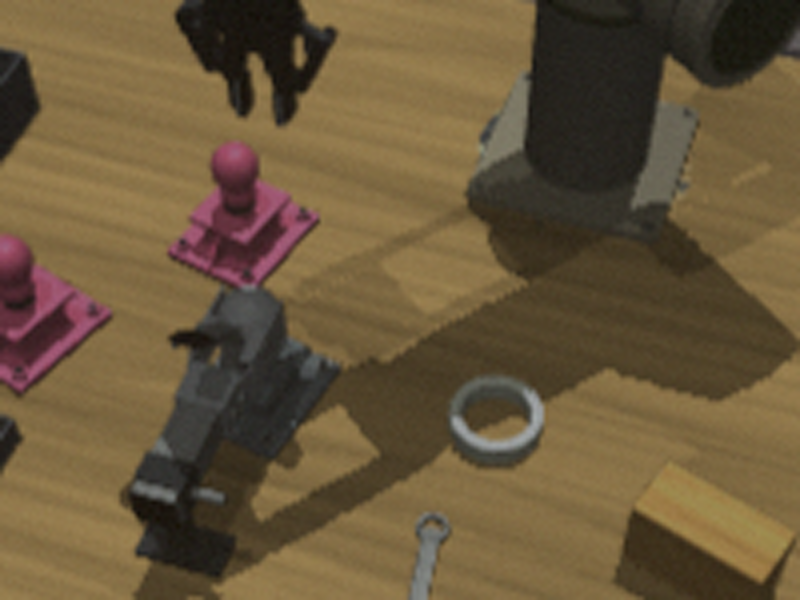

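The coupler sits on the grey stand with its nose at (250,300), foot at (185,555) and lever still raised. Next, the pressing path on the lever, turning the tool with it about the pin.

```bash
cat >> p.py <<'E'
def grip(phi,off=0,o=(.4385,-.2161,.107)):
    f=np.radians(phi);c,s_=np.cos(f),np.sin(f);n=np.array([-s_,0,c])
    return np.array(o)+[.04+.097*c-.02*s_,0,.022+.097*s_+.02*c]+off*n, rot(180,-phi)
E
python3 - <<'E'
from p import *
p,r,s=cur()
g,r1=grip(43,.02);print(g);show(rows(p,r,g,r1,10))
a=grip(43,0);
out=[]
for f in np.linspace(43,0,11)[1:]:
    b=grip(f,0);out.append(rows(*a,*b,1)[0]);a=b
show(out[:2]);show(out[-1:])
E
```

```text
[ 0.52216137 -0.2161      0.22440799]
rows (mm,deg):
[-16.2, -0.1, 6.9, 0.0, -4.3, 0.0]
[-15.6, -0.1, 8.1, 0.0, -4.3, 0.0]
[-15.0, -0.1, 9.3, 0.0, -4.3, 0.0]
[-14.3, -0.1, 10.4, 0.0, -4.3, 0.0]
[-13.4, -0.1, 11.4, 0.0, -4.3, 0.0]
[-12.5, -0.1, 12.4, 0.0, -4.3, 0.0]
[-11.6, -0.1, 13.3, 0.0, -4.3, 0.0]
[-10.5, -0.1, 14.1, 0.0, -4.3, 0.0]
[-9.5, -0.1, 14.9, 0.0, -4.3, 0.0]
[-8.3, -0.1, 15.6, 0.0, -4.3, 0.0]
rows (mm,deg):
[-1.2, 0.0, 7.3, 0.0, 4.3, 0.0]
[-1.2, 0.0, 7.3, 0.0, 4.3, 0.0]
rows (mm,deg):
[-1.2, 0.0, 7.3, 0.0, 4.3, 0.0]
```

move_arm(plan=[[[-0.016,0,0.007,0,-4.3,0,-1],[-0.016,0,0.008,0,-4.3,0,-1],[-0.015,0,0.009,0,-4.3,0,-1],[-0.014,0,0.01,0,-4.3,0,-1],[-0.013,0,0.011,0,-4.3,0,-1]]])

```text
time_s: 17.55
tcp_pos: [0.441, -0.215, 0.259]
tcp_rot: [0.187, -0.0, 0.982, 0.001]
force: [-0.7, 0.0, -0.7]
finger_gap: 0.001
grasp_force: 0.0
```

move_arm(plan=[[[-0.012,0,0.012,0,-4.3,0,-1],[-0.012,0,0.013,0,-4.3,0,-1],[-0.01,0,0.014,0,-4.3,0,-1],[-0.01,0,0.015,0,-4.3,0,-1],[-0.008,0,0.012,0,-4.3,0,-1]]])

```text
time_s: 18.05
tcp_pos: [0.5188, -0.2148, 0.2271]
tcp_rot: [0.367, 0.0, 0.93, 0.001]
force: [0.8, 0.1, -0.9]
finger_gap: -0.002
grasp_force: 0.0
```

move_arm(plan=[[[0,0,0,0,0,0,-1],[0,0,0,0,0,0,-1]]])

```text
time_s: 18.25
tcp_pos: [0.5177, -0.2149, 0.2276]
tcp_rot: [0.365, 0.0, 0.931, 0.001]
force: [0.1, 0.3, 0.4]
finger_gap: 0.001
grasp_force: 0.0
```

```bash
python3 - <<'E'
from p import *
err(*grip(43,0))
c=get('scene');cv2.imwrite('pics/l.png',cv2.resize(c['color'][100:220,150:310][:,:,::-1],(800,600),interpolation=cv2.INTER_CUBIC))
E
```

```text
tool-frame remaining mm [-1.2 -1.3 25.4] deg [ 0.14 -0.22 -0.06] F [0.1 0.3 0.4] T [-0.02  0.38 -0.04] gap 0.001 0.0 tcp [ 0.5177 -0.2149  0.2276] t 18.25 q [-0.82 -0.57  2.27  0.64  0.99 -2.63]
```

View pics/l.png

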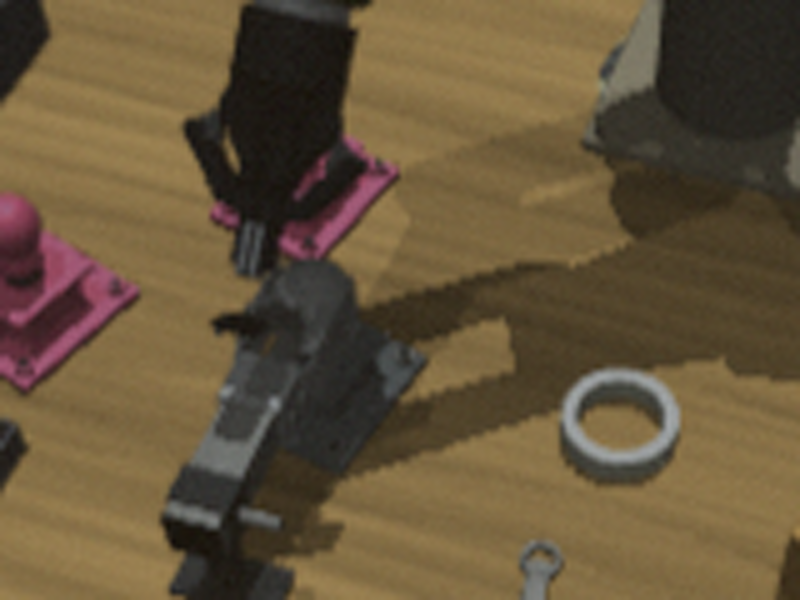

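The closed fingers at (250,265) point at the grip at (240,322) from the nose side. Joint 6 is close to its limit, so I'll ease the tilt by 5° and advance.

move_arm(plan=[[[-0.001,-0.001,0.005,0,2.5,0,-1],[0,0,0.007,0,2.5,0,-1],[0,0,0.006,0,0,0,-1],[0,0,0.003,0,0,0,-1],[0,0,0,0,0,0,-1]]])

```text
time_s: 18.8
tcp_pos: [0.5323, -0.216, 0.2129]
tcp_rot: [0.325, -0.0, 0.946, 0.001]
force: [0.5, 1.1, -0.8]
finger_gap: 0.001
grasp_force: 0.0
```

```bash
python3 - <<'E'
from p import *
err(*grip(43,0))
E
```

```text
tool-frame remaining mm [-0.8 -0.1  4.7] deg [ 0.09 -5.04  0.01] F [ 0.5  1.1 -0.8] T [ 0.03  0.33 -0.03] gap 0.001 0.0 tcp [ 0.5323 -0.216   0.2129] t 18.8 q [-0.75 -0.46  2.19  0.54  0.97 -2.53]
```

```bash
python3 - <<'E'
from p import *
p,r,s=cur();a=(p,r);out=[]
for f in [43]+list(np.linspace(43,0,13)[1:]):
    b=(grip(f,-.001)[0],rot(180,-f*38/43));out.append(rows(*a,*b,1)[0]);a=b
show(out)
E
```

```text
rows (mm,deg):
[-0.9, -0.1, 5.7, 0.1, -0.0, 0.0]
[-1.5, 0.0, 6.0, 0.0, 3.2, 0.0]
[-1.5, 0.0, 6.0, 0.0, 3.2, -0.0]
[-1.4, 0.0, 6.0, -0.0, 3.2, -0.0]
[-1.4, 0.0, 6.0, -0.0, 3.2, -0.0]
[-1.4, 0.0, 6.0, 0.0, 3.2, 0.0]
[-1.3, 0.0, 6.0, -0.0, 3.2, -0.0]
[-1.3, 0.0, 6.1, 0.0, 3.2, -0.0]
[-1.2, 0.0, 6.1, 0.0, 3.2, -0.0]
[-1.2, 0.0, 6.1, -0.0, 3.2, -0.0]
[-1.1, 0.0, 6.1, 0.0, 3.2, 0.0]
[-1.1, 0.0, 6.1, 0.0, 3.2, -0.0]
[-1.0, 0.0, 6.1, 0.0, 3.2, 0.0]
```

move_arm(plan=[[[-0.001,0,0.003,0,0,0,-1],[0,0,0.003,0,0,0,-1],[-0.0015,0,0.006,0,3.2,0,-1],[0,0,0,0,0,0,-1]]])

```text
time_s: 19.2
tcp_pos: [0.5426, -0.2168, 0.2065]
tcp_rot: [0.299, -0.001, 0.954, -0.0]
force: [0.1, 0.8, 0.6]
finger_gap: -0.001
grasp_force: 0.0
```

move_arm(plan=[[[-0.0015,0,0.006,0,3.2,0,-1],[-0.0014,0,0.006,0,3.2,0,-1],[-0.0014,0,0.006,0,3.2,0,-1]]])

```text
time_s: 19.5
tcp_pos: [0.5546, -0.2164, 0.1927]
tcp_rot: [0.217, -0.0, 0.976, 0.0]
force: [-4.9, 1.6, 2.6]
finger_gap: 0.002
grasp_force: 2.4
```

```bash
python3 - <<'E'
from p import *
f=43*8/12;err(grip(f,-.001)[0],rot(180,-f*38/43))
E
```

```text
tool-frame remaining mm [0.3 0.3 0.5] deg [ 0.03 -0.21  0.05] F [-4.9  1.6  2.6] T [0.21 0.8  0.12] gap 0.002 2.4 tcp [ 0.5546 -0.2164  0.1927] t 19.5 q [-0.61 -0.23  1.97  0.28  1.05 -2.28]
```

Pressing with about 5.5 N as expected. I'll continue along the arc.

move_arm(plan=[[[-0.0014,0,0.006,0,3.2,0,-1],[-0.0013,0,0.006,0,3.2,0,-1],[-0.0013,0,0.006,0,3.2,0,-1]]])

```text
time_s: 19.8
tcp_pos: [0.5649, -0.2162, 0.1774]
tcp_rot: [0.135, -0.001, 0.991, 0.001]
force: [-4.4, 1.4, 3.0]
finger_gap: 0.0
grasp_force: 2.3
```

move_arm(plan=[[[-0.0012,0,0.006,0,3.2,0,-1],[-0.0012,0,0.006,0,3.2,0,-1],[-0.0011,0,0.006,0,3.2,0,-1]]])

```text
time_s: 20.1
tcp_pos: [0.5723, -0.2162, 0.1609]
tcp_rot: [0.052, -0.001, 0.999, 0.001]
force: [-3.7, 1.2, 4.9]
finger_gap: -0.003
grasp_force: 2.3
```

```bash
python3 - <<'E'
from p import *
f=43*2/12;err(grip(f,-.001)[0],rot(180,-f*38/43));err(grip(0,-.001)[0],rot(180))
E
```

```text
tool-frame remaining mm [0.  0.1 0.9] deg [ 0.08 -0.43  0.07] F [-3.7  1.2  4.9] T [ 0.3   0.57 -0.03] gap -0.003 2.3 tcp [ 0.5723 -0.2162  0.1609] t 20.1 q [-0.47  0.11  1.64  0.05  1.3  -2.06]
tool-frame remaining mm [-1.9  0.  13.1] deg [0.08 5.91 0.08] F [-3.7  1.2  4.9] T [ 0.3   0.57 -0.03] gap -0.003 2.3 tcp [ 0.5723 -0.2162  0.1609] t 20.1 q [-0.47  0.11  1.64  0.05  1.3  -2.06]
```

move_arm(plan=[[[-0.001,0,0.004,0,3,0,-1],[-0.001,0,0.004,0,3,0,-1],[0,0,0,0,0,0,-1]]])

```text
time_s: 20.4
tcp_pos: [0.5755, -0.2161, 0.1523]
tcp_rot: [-0.001, -0.001, 1.0, 0.001]
force: [-1.5, 1.5, 1.2]
finger_gap: -0.002
grasp_force: 0.8
```

move_arm(plan=[[[0,0,0.0015,0,0,0,-1],[0,0,0.0015,0,0,0,-1],[0,0,0,0,0,0,-1]]])

```text
time_s: 20.7
tcp_pos: [0.5756, -0.2164, 0.1506]
tcp_rot: [0.002, -0.0, 1.0, 0.0]
force: [1.4, 2.2, 2.4]
finger_gap: -0.002
grasp_force: 1.4
```

move_arm(plan=[[[0,0,0.001,0,0,0,-1],[0,0,0,0,0,0,-1],[0,0,0,0,0,0,-1]]])

```text
time_s: 21.0
tcp_pos: [0.5757, -0.2165, 0.1499]
tcp_rot: [0.001, -0.0, 1.0, -0.0]
force: [2.1, 0.7, 5.6]
finger_gap: 0.004
grasp_force: 2.7
```

move_arm(plan=[[[0,0,0.001,0,0,0,-1],[0,0,0,0,0,0,-1],[0,0,0,0,0,0,-1]]])

```text
time_s: 21.3
tcp_pos: [0.5759, -0.2165, 0.1488]
tcp_rot: [0.001, -0.0, 1.0, -0.0]
force: [1.9, 1.6, 5.2]
finger_gap: -0.001
grasp_force: 2.6
```

move_arm(plan=[[[0,0,0.001,0,0,0,-1],[0,0,0,0,0,0,-1],[0,0,0,0,0,0,-1]]])

```text
time_s: 21.6
tcp_pos: [0.576, -0.2165, 0.1479]
tcp_rot: [0.001, -0.0, 1.0, -0.0]
force: [3.0, 1.5, 6.3]
finger_gap: 0.004
grasp_force: 2.6
```

move_arm(plan=[[[0,0,0.001,0,0,0,-1],[0,0,0,0,0,0,-1],[0,0,0,0,0,0,-1]]])

```text
time_s: 21.9
tcp_pos: [0.5761, -0.2166, 0.1475]
tcp_rot: [0.002, -0.0, 1.0, -0.0]
force: [1.1, 2.1, 8.7]
finger_gap: 0.002
grasp_force: 4.2
```

move_arm(plan=[[[0,0,0.001,0,0,0,-1],[0,0,0,0,0,0,-1],[0,0,0,0,0,0,-1]]])

```text
time_s: 22.2
tcp_pos: [0.5762, -0.2166, 0.1474]
tcp_rot: [0.002, -0.0, 1.0, -0.0]
force: [-0.3, 3.6, 13.1]
finger_gap: -0.005
grasp_force: 6.7
```

move_arm(plan=[[[0,0,0.001,0,0,0,-1],[0,0,0,0,0,0,-1],[0,0,0,0,0,0,-1]]])

```text
time_s: 22.5
tcp_pos: [0.5763, -0.2167, 0.1473]
tcp_rot: [0.002, -0.0, 1.0, -0.001]
force: [-3.1, 4.8, 19.0]
finger_gap: 0.001
grasp_force: 9.3
```

move_arm(plan=[[[0,0,0.0008,0,0,0,-1],[0,0,0,0,0,0,-1],[0,0,0,0,0,0,-1]]])

```text
time_s: 22.8
tcp_pos: [0.5764, -0.2168, 0.1472]
tcp_rot: [0.002, -0.0, 1.0, -0.001]
force: [-6.9, 5.8, 23.0]
finger_gap: -0.001
grasp_force: 11.4
```

move_arm(plan=[[[0,0,-0.005,0,0,0,-1],[0,0,-0.03,0,0,0,-1],[0,0,-0.04,0,0,0,-1],[0.02,0,-0.04,0,0,0,-1],[0.04,0,-0.03,0,0,0,-1]]])

```text
time_s: 23.3
tcp_pos: [0.5156, -0.2166, 0.2899]
tcp_rot: [0.001, -0.001, 1.0, -0.0]
force: [-0.8, -0.6, 1.9]
finger_gap: 0.001
grasp_force: 0.0
```

move_arm(plan=[[[0.04,0,-0.02,0,0,0,-1],[0.04,0,0,0,0,0,-1],[0.04,0,0,0,0,0,-1],[0,0,0,0,0,0,-1]]])

```text
time_s: 23.7
tcp_pos: [0.3915, -0.2165, 0.3077]
tcp_rot: [-0.001, 0.001, 1.0, -0.0]
force: [1.1, -0.2, 0.2]
finger_gap: -0.001
grasp_force: 0.0
```

```bash
python3 - <<'E'
from p import *
p,r,s=cur();err(p,rot(180))
o=np.array([.4385,-.2161])
for n in('scene','top'):
    c=get(n);X=c['W'].reshape(-1,3);l=X[:,0]-o[0];w=X[:,1]-o[1]
    cv2.imwrite(f'pics/f_{n}.png',cv2.resize(c['color'][90:240,130:330][:,:,::-1],(800,600),interpolation=cv2.INTER_CUBIC))
    for a in np.arange(-.03,.22,.01):
        k=(l>a)&(l<a+.01)&(abs(w-.002)<.008)
        if k.sum()>3:print(n,round(a+.005,3),np.round(np.median(X[k][:,2]),4),end=' | ')
    print()
E
```

```text
tool-frame remaining mm [0. 0. 0.] deg [-0.02 -0.07 -0.08] F [ 1.1 -0.2  0.2] T [-0.01 -0.07 -0.02] gap -0.001 0.0 tcp [ 0.3915 -0.2165  0.3077] t 23.7 q [-0.62 -0.31  1.76 -0.    1.69 -2.19]
scene -0.025 0.1406 | scene -0.015 0.4728 | scene -0.005 0.5693 | scene 0.005 0.6802 | scene 0.015 0.1395 | scene 0.025 0.098 | scene 0.035 0.1175 | scene 0.045 0.0143 | scene 0.055 0.014 | scene 0.065 0.0087 | scene 0.075 0.1452 | scene 0.085 0.1449 | scene 0.095 0.1447 | scene 0.105 0.1436 | scene 0.115 0.1469 | scene 0.125 0.1484 | scene 0.135 0.1275 | scene 0.145 0.1294 | scene 0.155 0.1276 | scene 0.165 0.129 | scene 0.175 0.1306 | scene 0.185 0.131 | scene 0.195 0.0395 | scene 0.205 0.0129 | scene 0.215 0.1055 | 
top -0.025 0.7171 | top -0.015 0.7135 | top -0.005 0.7075 | top 0.005 0.6996 | top 0.015 0.142 | top 0.025 0.132 | top 0.035 0.1263 | top 0.045 0.1389 | top 0.055 0.1458 | top 0.065 0.1474 | top 0.075 0.1464 | top 0.085 0.1472 | top 0.095 0.1471 | top 0.105 0.1457 | top 0.115 0.1458 | top 0.125 0.1491 | top 0.135 0.1492 | top 0.145 0.1483 | top 0.155 0.1379 | top 0.165 0.1287 | top 0.175 0.1296 | top 0.185 0.1307 | top 0.195 0.1313 | top 0.205 0.1288 | top 0.215 0.1276 |
```

View pics/f_scene.png

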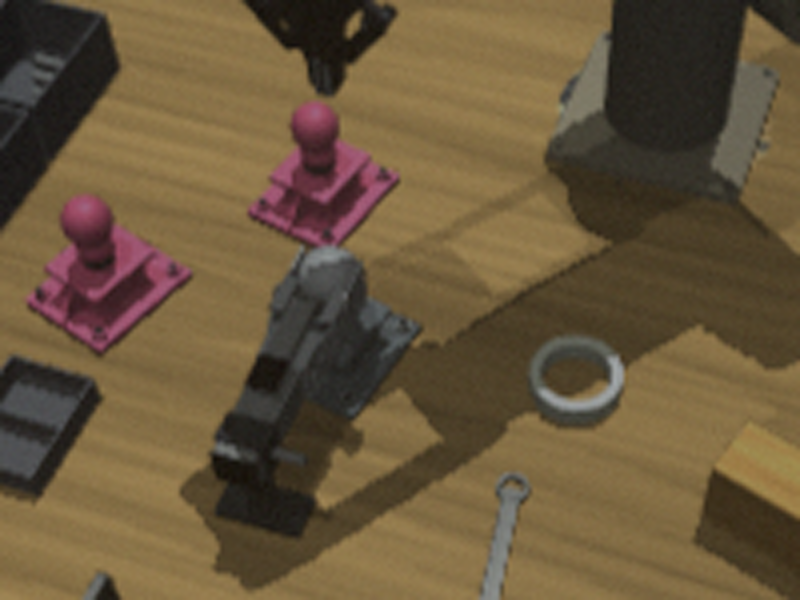

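The lever lies flat along the tube with its grip at (265,373), the foot is at (265,505), and the bystanders are in place. I'll do one numeric check of the foot height against the start before handing in.

```bash
python3 - <<'E'
from p import *
D={n:np.load(n+'.npz')['W'].reshape(-1,3) for n in('top','scene')}
for n in D:
    for nm,X,o,d in(('start',D[n],(.4897,.2301),(.9355,-.3534)),('now',get(n)['W'].reshape(-1,3),(.4385,-.2155),(1,0))):
        o=np.array(o);d=np.array(d);l=(X[:,:2]-o)@d;w=(X[:,:2]-o)@np.array([-d[1],d[0]])
        for a,b in((.027,.04),(-.04,-.027)):
            k=(l>.175)&(l<.205)&(w>a)&(w<b)&(X[:,2]<.05);print(n,nm,a,k.sum(),np.round(np.percentile(X[k][:,2],[25,50,75]),4) if k.sum() else '')
        k=(l>.16)&(l<.172)&(abs(w)<.012);k2=(l>.205)&(l<.215)&(abs(w)<.012);print('  tube',np.round([np.median(X[k][:,2]),np.median(X[k2][:,2])],4))
E
```

```text
top start 0.027 0 
top start -0.04 37 [0.0071 0.0085 0.0108]
  tube [0.1261 0.1263]
top now 0.027 32 [0.0071 0.0089 0.0115]
top now -0.04 0 
  tube [0.1286 0.1271]
scene start 0.027 34 [0.0071 0.0085 0.01  ]
scene start -0.04 29 [0.0063 0.0081 0.0096]
  tube [0.1287 0.1067]
scene now 0.027 28 [0.0078 0.0093 0.0099]
scene now -0.04 19 [0.006  0.0081 0.0098]
  tube [0.1282 0.1085]
```

The foot height matches the start (8.5–9 mm on its upper face), so it is standing on the bench. Handing in.

```bash
python3 -c "
from bench import robot
print(robot.sign_off())"
```

```text
the job is handed in; nothing more can be done
None
```

The drawbar is coupled on the grey stand: it bottomed on the ball at about 37 N over hanging weight, the latch lever is down on its stop at about 24 N, the foot stands on the bench, and the job was handed in after about 24 s of arm time.

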